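# Fold the flap, shut the fittings case

## Task

Close up the fittings case using nothing but pushes of the fingertips: first fold the upright metal flap down flat over the parts beside it by pushing on its outer face, and only then push the open lid over from behind until it is fully shut on the case. Ease the lid down without slamming it, and do not pinch the flap or the lid or touch their black inner linings. Leave the parts in the case and the things standing round it where they are.

Things in the scene. Friction and masses are not known exactly. Their poses are not given: they have to be found in the camera images.
- case: open grey plastic case, fixed to the table; 160 mm (its x) x 260 mm (its y) x 60 mm high, walls and floor 5 mm. Origin at the centre of its underside; its x points from the front (robot side) to the lid's hinge side, its y to the flap's end, its z up. A 41 mm high cross wall at y = +10 mm parts it: the flap covers the half at +y, the half at -y has only the lid
- flap (a joint): hinge of the flap, rad: 0 = folded flat (outer face then 47 mm above the table, 13 mm below the case rim), 1.57 = upright; range 0 to 1.65, starts nearly upright. A friction hinge (about 0.06 N m): it stays wherever it is left
- flap_hinge (a point): middle of the flap's hinge line, on the case at x = 0, y = +119 mm, z = 45 mm in the case frame; the line runs along the case's x. Upright, the flap stands 114 mm above this line; the folding edge travels in an arc towards the case's -y and down
- flap_edge (a point): middle of the flap's free edge on its outer face, 114 mm from the hinge line. The flap is an aluminium plate 142 mm wide (along the case's x) and 3 mm thick, its outer face 2 mm outside the hinge line: that face looks to the case's +y when upright, up when folded
- flap_lining (a point): black panel 126 x 88 x 2 mm on the inner face of the flap (looks to the case's -y when upright, down when folded), 10 to 13 mm in from its free edge; not to be touched. This point is the centre of the panel's exposed face; axes are those of the case when the flap is folded
- lid (a joint): hinge of the lid, rad: 0 = fully shut on the rim, 1.57 = standing upright; range 0 to 1.95, starts leaning back past upright. A friction hinge (about 0.3 N m): it stays where it is left and has to be pushed all the way. It cannot shut while the flap stands up
- lid_hinge (a point): middle of the lid's hinge line, on the case at x = +84 mm, y = 0, z = 60 mm in the case frame; the line runs along the case's y. Opened, the lid stands up here; shutting, its free edge travels in an arc towards the case's -x and down
- lid_edge (a point): middle of the lid's free edge on its outer face, 169 mm from the hinge line. The lid is a flat grey plate 168 x 264 mm, 6 mm thick, its outer face 6 mm outside the hinge line: that face looks to the case's +x (away from the robot) when upright, up when shut (66 mm above the table). Low ribs 1.5 mm high on the outer face
- lid_lining (a point): black panel 140 x 238 x 3 mm on the inner face of the lid, about 13 mm in from its edges; not to be touched. This point is the centre of the panel's exposed face; axes are those of the case when the lid is shut
- spare_nozzle: spare nozzle, 70 mm long, 16 mm high, lying in the half of the case that the flap covers; origin under its middle
- elbow_fitting: elbow fitting, 32 x 34 x 18 mm, in the half that the flap covers; origin under its middle
- tee_fitting: tee fitting, 29 x 34 x 16 mm, in the half that the flap covers; origin under its middle
- spare_knob_0: small star knob, 32 mm across, 20 mm high, in the other half of the case; origin under its middle
- bottle_oil: small bottle, 52 mm diameter, 109 mm high, standing beside the case's -y end; origin under its middle
- sample_cup_0: lidded sample cup, 60 mm diameter, 54 mm high, beside the case's -y end; origin under its middle
- weight_0: calibration weight, 32 mm diameter, 34 mm high, standing low beside the case's +y (flap) end, about 60 to 95 mm out from it; origin under its middle
- spare_knob_1: star knob, 32 mm across, 20 mm high, standing low beside the case's +y (flap) end, about 60 to 95 mm out from it; origin under its middle
Mind the look-alikes: they are no part of the job. Of the things that look like the bottle_oil, take the one that is farthest to the robot's right at the start. There is more than one size of the sample_cup_0; the job needs the smaller.

How it is judged:
On the way, in this order (a step that is already met when the one before it is completed fails the run):
1. the flap is folded flat while the lid still stands open (value of joint flap below 0.05 rad and value of joint lid above 1.2 rad), for 0.2 s.
2. the lid is shut over the folded flap (value of joint lid below 0.04 rad and value of joint flap below 0.05 rad), for 0.2 s.
At the end, for the whole second after the job is handed in: The flap lies flat (joint under 0.05 rad) and the lid is shut over it (joint under 0.04 rad, edge within about 7 mm); the four parts in the case are within 30 mm and the four things round it within 20 mm of where they were and upright; the robot touches nothing (all of step 2 and distance of each of spare_nozzle, elbow_fitting, tee_fitting, spare_knob_0 from where it was at the start of the episode below 0.03 m and distance of each of bottle_oil, sample_cup_0, weight_0, spare_knob_1 from where it was at the start of the episode below 0.02 m and angle between each of bottle_oil, sample_cup_0, weight_0, spare_knob_1's own z axis and vertical below 0.2 rad).
It fails at once if the lid is swung over (below 1.1 rad) while the flap is not folded down (above 0.3 rad) (value of joint lid below 1.1 rad and value of joint flap above 0.3 rad).
It fails at once if the lid is slammed (faster than 2.5 rad/s) (velocity of joint lid below -2.5 rad/s).
It fails at once if the flap or the lid is pinched: a finger presses on the lining of its inner face (contact force between the fingers and flap_c1 above 1 N or contact force between the fingers and lid_c1 above 1 N).
It fails at once if a part in the case is lifted, carried or knocked away (over 30 mm) (distance of any of spare_nozzle, elbow_fitting, tee_fitting, spare_knob_0 from where it was at the start of the episode above 0.03 m).
It fails at once if a thing standing round the case is lifted, carried, pushed (over 20 mm) or tipped (distance of any of bottle_oil, sample_cup_0, weight_0, spare_knob_1 from where it was at the start of the episode above 0.02 m or angle between any of bottle_oil, sample_cup_0, weight_0, spare_knob_1's own z axis and vertical above 0.3 rad).
It also fails if it takes over 61 s, if anything falls off the work surface, if the arm or the gripper's body presses on something with over 40 N, if the wrist force passes 120 N, or if a joint passes its speed limit or range.

## Robot

A 7-joint arm with a two-finger parallel gripper is mounted at the origin on a cart in front of the work surface, level with it; the furniture and walls round the work are solid. World frame = base frame: x ahead of the robot, y to its left, z up, the work surface at z = 0. Lengths are in m, angles in rad, forces in N, time in s.
With the tool pointing down it reaches from about 0.35 to 0.9 m from the base axis. Payload 19.9 kg.
Tool frame: the origin (TCP) lies midway between the tips of the shut fingers; the grasp point (between the pads) lies 19 mm behind it; z points along the fingers, y is the direction in which the jaws open and shut (so a half turn about z gives the same grasp; the last joint's range is limited). The gripper opens to 94 mm and grips with 3 to 60 N. Pads are 16 mm wide; open, the fingers measure 119 mm over their backs; the gripper's body (75 mm by 177 mm) begins 78 mm behind the grasp point.
Start: joints at [1.26, 0.417, -0.01, 1.614, 0.005, 1.111, -0.053], TCP at [0.166, -0.603, 0.205] pointing down, gripper open.
Joint ranges: [-2.81, 2.81], [-0.39, 2.02], [-1.27, 1.25], [0.06, 2.57], [-1.19, 4.33], [0.19, 2], [-2.82, 2.82]. Speed limits (rad/s): [1.89, 1.89, 2.39, 2.39, 3.01, 3.01, 3.01].

## Interface

Orientations are given as a rotation vector (axis times angle).
In Python, from station import manip gives the robot as it stands.
- The arm moves only by the tool move_arm, never from a script. Its argument "commands" is a list of rows, each a list of 7 numbers: the shift along the world's x, y, z in cm, then the turn, a rotation vector about the world's x, y, z in rad, then the opening, from 0 (shut) to 1 (fully open). In form: [[dx, dy, dz, ax, ay, az, hand], ...]. A call has 1 to 12 rows; each row shifts and turns the pose as measured when the row begins; what a row does not reach is not made up. A row lasts 1/8 s, in which the tool goes at most 62.5 mm and 10.7 degrees, less where a joint would pass 70% of its speed; a pose out of reach is approached as far as the arm can. A call with a gripper value outside its range is refused whole. The fingers move at their own pace and stop on an object; "squeeze" is the grip in N (left out, the last holds). Time passes only in rows, so rows that do not move let the fingers close. It gives the time, the measured TCP pose, the force and the opening at its end, in the units of the state.
- manip.get_state(): the state, without advancing time (a new reading comes with each control period).
- manip.capture(name): name is "scene" or "side" or "wrist"; returns (picture, depth): 384x512x3 uint8, red, green, blue; 384x512 float32, m along the optical axis (not along the pixel's ray), 0 where there is no reading.
- manip.camera_model(name): a dict with "fov_y" (degrees; the focal length in pixels is half the picture's height over the tangent of half this angle, whatever the lens; pixels are square), "cx", "cy" (the principal point, pixels), "rvec" (rotation vector, rad) and "tvec" (3), from world to camera coordinates, as OpenCV has them. Camera axes: x right, y down, z forward; pixel columns grow to the right and rows downward; lengths in m; the calibration is good to about 2 mm. A picture is of the moment at which its call begins: read the wrist's pose just before it. camera_model takes no time and is no camera call; for the wrist camera it gives the pose at the moment of the call.
- manip.finish_job(): hands the job in, once; it reports no verdict.
The state is a dict: "clock": time; "joint_positions": joint angles; "joint_velocities": joint speeds; "joint_torque": joint torques, N m; "position": TCP position; "orientation": TCP orientation; "force": force on the tool from outside, world axes, zero at the start; "ft_torque": the same for the moment, N m; "width": opening from 0.0 (shut) to 1.0 (fully open).
Only numpy, scipy, OpenCV 4.12 (cv2) and the standard library are available. Lean on these libraries where they do the work, as an engineer would, in place of code of your own. Each camera call takes 0.05 s, during which the arm holds its last target.

## Working session

There is one attempt and no reset: what is moved stays moved. The work goes in short steps, Python scripts to look and compute and a tool call to move; the robot and the scene stay as the last step left them, time stands still between calls to the robot, and variables do not carry over. Pictures are saved under pics/ and viewed, and the job is handed in when it is done.

Besides the shell and the picture viewer there is one more tool, called after "Request:" by a JSON object that holds its "api" and its "payload", one argument or row to a line. move_arm: Moves the arm, as the interface text tells. Its arguments: {"type":"object","properties":{"commands":{"type":"array","items":{"type":"array","items":{"type":"number"}}},"squeeze":{"type":"number"}},"required":["commands"]}

```bash
ls; mkdir -p pics; cat > h.py <<'E'
import numpy as np,cv2
from station import manip
from scipy.spatial.transform import Rotation as R
def K(m,h=384):
    f=h/2/np.tan(np.radians(m['fov_y'])/2); return f,m['cx'],m['cy']
def world(m,u,v,d):
    f,cx,cy=K(m); c=np.stack([(u-cx)/f*d,(v-cy)/f*d,d],-1)
    Rm=R.from_rotvec(m['rvec']).as_matrix(); return (c-np.array(m['tvec']))@Rm
def cap(n,tag):
    m=manip.camera_model(n); p,d=manip.capture(n)
    cv2.imwrite(f'pics/{tag}.png',cv2.resize(p[:,:,::-1],(800,600),interpolation=cv2.INTER_CUBIC))
    np.savez(f'{tag}.npz',p=p,d=d,**{k:np.array(m[k]) for k in m})
    return m,p,d
E
python3 - <<'E'
from h import *
print(manip.get_state())
for n in ('scene','side','wrist'):
    m,p,d=cap(n,n+'0'); print(n,m,(d>0).mean())
E
```

```text
pics
{'clock': 0.0, 'joint_positions': array([ 1.26053712,  0.41800276, -0.01031004,  1.61419239,  0.00472432,
        1.11071022, -0.05301435]), 'joint_velocities': array([ 0.00103854, -0.00082672, -0.00173375, -0.0007123 ,  0.00069008,
       -0.00085065, -0.00043859]), 'joint_torque': array([-7.11465436e-04, -8.51256680e+01,  6.38681911e-01, -4.26000059e+01,
       -4.87744273e-02,  1.84600154e-02,  1.06991877e-04]), 'position': array([ 0.16583823, -0.60218603,  0.20479965]), 'orientation': array([-3.11202135e+00, -4.20745508e-01,  4.46689609e-04]), 'force': array([-0.04526088,  0.54434513, -0.39206539]), 'ft_torque': array([-0.00445177, -0.04290014, -0.03737131]), 'width': 0.998111199870465}
scene {'fov_y': 45.499131853345055, 'cx': 255.92388409453716, 'cy': 182.66243331195068, 'rvec': array([ 2.31286283, -0.79105743,  0.31099203]), 'tvec': array([-0.44499951,  0.27699343,  0.8826668 ])} 0.9959462483723959
side {'fov_y': 43.204121080289205, 'cx': 255.27395417789145, 'cy': 187.8795040398045, 'rvec': array([ 1.52465794, -1.75575658,  0.98473257]), 'tvec': array([0.05693207, 0.34695677, 0.71614896])} 0.9960530598958334
wrist {'fov_y': 69.47864815643202, 'cx': 255.84126016501764, 'cy': 192.36453063564903, 'rvec': array([-2.31321681,  1.75954363,  0.25273143]), 'tvec': array([-0.6246975 , -0.03005317,  0.39145323])} 0.996124267578125
```

View pics/scene0.png

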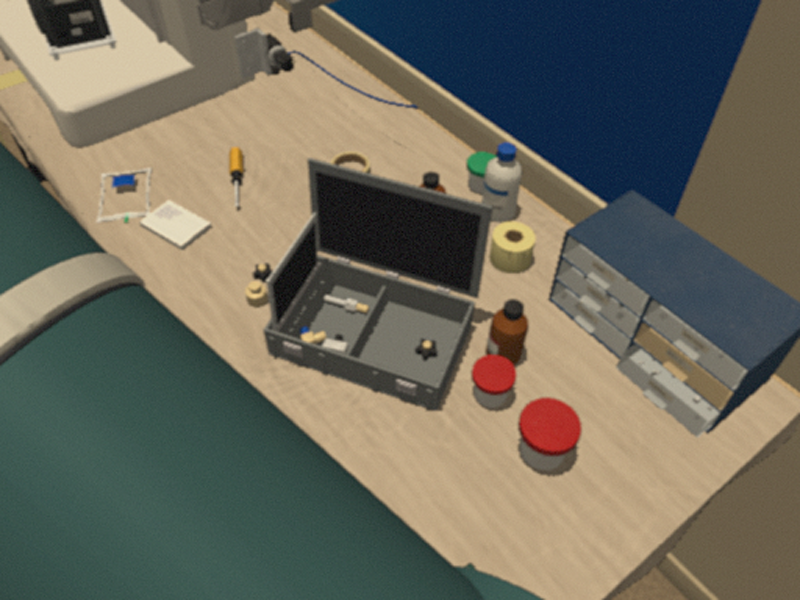

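View pics/side0.png

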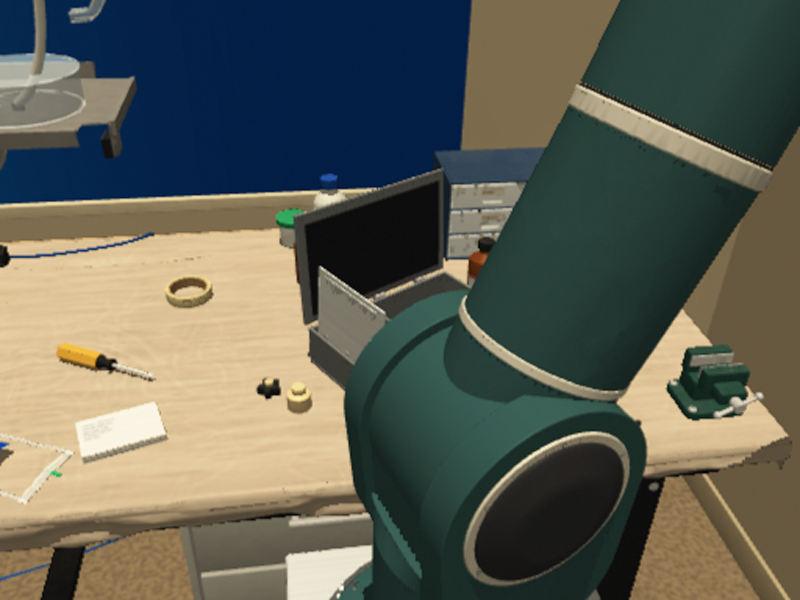

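The scene view shows the case at about (370,320) with its lid leaning back behind it and the flap upright at the left (300,270). The weight and knob are at (258,285). The brown bottle (508,330) and the small red cup (494,380) are at the right end. Next I measure the case pose from the rim points in depth.

```bash
python3 - <<'E'
from h import *
z=np.load('scene0.npz'); m={k:z[k] for k in z}; d=m['d'];p=m['p'].astype(int)
v,u=np.mgrid[:384,:512]; W=world(m,u,v,d)
def at(x,y): return W[int(y*.64),int(x*.64)].round(4)
print('table',at(250,400),at(600,500))
print('floor',at(400,340))
sel=(W[...,2]>.056)&(W[...,2]<.064)&(u>165)&(u<310)&(v>160)&(v<262)
P=W[sel]; print(len(P))
im=np.zeros((384,512),np.uint8); im[sel]=255
rgb=m['p'][:,:,::-1].copy(); rgb[sel]=(0,0,255)
cv2.imwrite('pics/rim.png',cv2.resize(rgb[140:300,140:360],None,fx=3.6,fy=3.6,interpolation=0))
r=cv2.minAreaRect(P[:,:2].astype(np.float32)); print(r, cv2.boxPoints(r))
# lid lining: dark pixels
for n,(x,y) in dict(lid_tl=(312,166),lid_tr=(488,210),lid_c=(400,230),lid_c2=(400,200),lid_c3=(380,250),flapc=(295,270),flapc2=(300,255),flapc3=(290,290)).items(): print(n,at(x,y))
for n,(x,y) in dict(oil=(514,305),cup=(494,370),bigcup=(548,420),weight=(255,285),knob=(262,268),oil2=(431,182),tape=(513,233),ring=(350,160)).items(): print(n,at(x,y))
E
```

```text
table [ 0.1529 -0.4404  0.6562] [ 5.589e-01 -4.157e-01 -4.000e-04]
floor [ 0.5131 -0.0661  0.0039]
881
((0.4950803518295288, -0.05818581581115723), (0.1704588383436203, 0.30935052037239075), 30.37042808532715) [[ 0.3433445   0.03217308]
 [ 0.4997486  -0.23472674]
 [ 0.6468162  -0.14854471]
 [ 0.49041212  0.11835511]]
lid_tl [0.4985 0.1179 0.2179]
lid_tr [ 0.6268 -0.1001  0.2242]
lid_c [ 0.5621 -0.0011  0.1495]
lid_c2 [ 0.5622 -0.      0.2041]
lid_c3 [0.5428 0.0215 0.1024]
flapc [0.4194 0.0569 0.1131]
flapc2 [0.4367 0.066  0.123 ]
flapc3 [0.4027 0.047  0.0906]
oil [ 0.6202 -0.1744  0.1082]
cup [ 0.5599 -0.211   0.052 ]
bigcup [ 0.5506 -0.3152  0.0706]
weight [0.3884 0.1335 0.0325]
knob [0.419  0.17   0.0197]
oil2 [0.6949 0.0918 0.1063]
tape [ 0.7692 -0.0315  0.0437]
ring [0.6957 0.3189 0.0051]
```

View pics/rim.png

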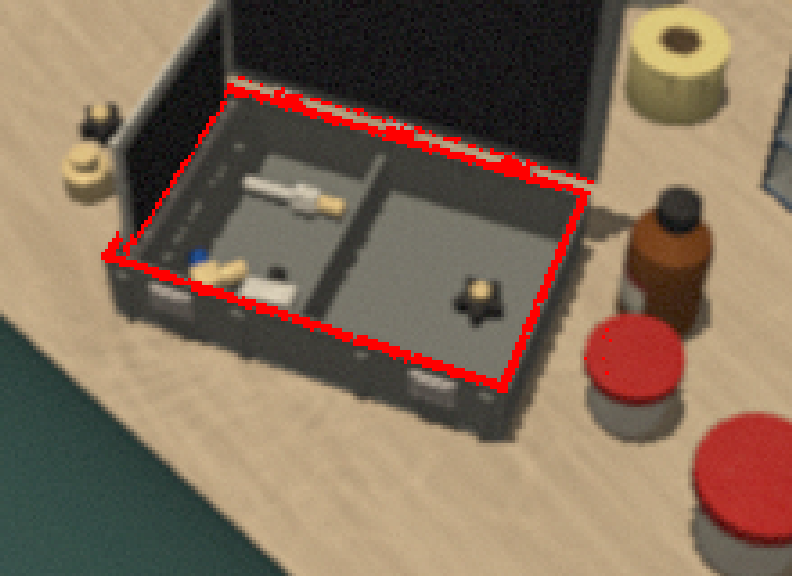

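```bash
cat >> h.py <<'E'
def load(n):
    z=np.load(n+'.npz'); m={k:z[k] for k in z}
    v,u=np.mgrid[:384,:512]; return m,world(m,u,v,m['d'])
E
python3 - <<'E'
from h import *
m,W=load('scene0'); v,u=np.mgrid[:384,:512]
c=np.array([.495,-.058])
# lining plane of lid for yaw
for a in np.radians([30.37]):
    ex=np.array([np.cos(a),np.sin(a)]);ey=np.array([-ex[1],ex[0]])
    L=np.stack([(W[...,:2]-c)@ex,(W[...,:2]-c)@ey,W[...,2]],-1)
    z=L[...,2]
    s=(abs(z-.06)<.004)&(abs(L[...,1])<.12)&(L[...,0]<-.065)&(L[...,0]>-.095); A=L[s]
    print('front',len(A),np.percentile(A[:,0],[2,10,50,90,98]),np.polyfit(A[:,1],A[:,0],1),A[:,2].mean())
    s=(abs(z-.06)<.004)&(abs(L[...,0])<.075)&(L[...,1]<-.1)&(L[...,1]>-.15); A=L[s]
    print('right',len(A),np.percentile(A[:,1],[2,10,50,90,98]),np.polyfit(A[:,0],A[:,1],1))
    dark=(m['p'].max(-1)<40)
    s=dark&(z>.09)&(z<.23)&(L[...,0]>.06)&(L[...,0]<.2)&(abs(L[...,1])<.13); A=L[s]
    q=np.linalg.lstsq(np.c_[A[:,1],A[:,2],np.ones(len(A))],A[:,0],rcond=None)[0]; print('lid x=a y+b z+c',len(A),q,np.percentile(A[:,1],[1,99]),np.percentile(A[:,2],[1,99]))
    s=dark&(z>.07)&(z<.16)&(L[...,1]>.09)&(L[...,1]<.16)&(abs(L[...,0])<.08); A=L[s]
    q=np.linalg.lstsq(np.c_[A[:,0],A[:,2],np.ones(len(A))],A[:,1],rcond=None)[0]; print('flap y=a x+b z+c',len(A),q,np.percentile(A[:,0],[1,99]),np.percentile(A[:,2],[1,99]))
    # flap region all
    s=(z>.07)&(z<.2)&(L[...,1]>.09)&(L[...,1]<.16)&(abs(L[...,0])<.085);A=L[s]; print(np.percentile(A,[0,1,99,100],axis=0))
    for n,(x,y) in dict(oil=(514,305),cup=(494,370),weight=(255,285),knob=(262,268),oil2=(431,182)).items(): print(n,L[int(y*.64),int(x*.64)].round(3))
E
```

```text
front 284 [-0.08419113 -0.08360561 -0.08160423 -0.07827191 -0.06984552] [-0.01663643 -0.08091738] 0.058768371441343045
right 149 [-0.14770617 -0.13807322 -0.10308495 -0.10077732 -0.10014689] [-0.04757745 -0.10728146]
lid x=a y+b z+c 4163 [-0.00482204  0.07088194  0.0741852 ] [-0.09165529  0.12768672] [0.09117182 0.21180903]
flap y=a x+b z+c 736 [-0.12186326  0.01068771  0.13396709] [-0.06327123  0.07992746] [0.07109115 0.14251784]
[[-0.07566891  0.09002727  0.07000159]
 [-0.07411063  0.09140904  0.07124884]
 [ 0.08482536  0.14597201  0.17181196]
 [ 0.08499486  0.14952317  0.18895111]]
oil [ 0.049 -0.164  0.108]
cup [-0.021 -0.165  0.052]
weight [0.005 0.219 0.033]
knob [0.05  0.235 0.02 ]
oil2 [0.248 0.028 0.106]
```

```bash
python3 - <<'E'
from h import *
m,W=load('scene0'); v,u=np.mgrid[:384,:512]
c=np.array([.4825,-.044]);a=np.radians(30.8)
for it in range(5):
    ex=np.array([np.cos(a),np.sin(a)]);ey=np.array([-ex[1],ex[0]])
    L=np.stack([(W[...,:2]-c)@ex,(W[...,:2]-c)@ey,W[...,2]],-1)
    z=L[...,2]; top=abs(z-.06)<.0025
    s=top&(abs(L[...,1])<.12)&(abs(L[...,0]+.0775)<.006); A=L[s]
    pf=np.polyfit(A[:,1],A[:,0],1)
    s=top&(abs(L[...,0])<.07)&(abs(L[...,1]+.1275)<.006); B=L[s]
    pr=np.polyfit(B[:,0],B[:,1],1)
    s=top&(abs(L[...,0])<.07)&(abs(L[...,1]-.1275)<.006); C=L[s]
    print(len(A),pf,np.percentile(A[:,0],[2,98]),len(B),pr,np.percentile(B[:,1],[2,98]),len(C),C[:,1].mean() if len(C) else 0)
    s=(m['p'].max(-1)<40)&(z>.09)&(z<.215)&(abs(L[...,0]-.085)<.03)&(abs(L[...,1])<.125); D=L[s]
    q=np.linalg.lstsq(np.c_[D[:,1],D[:,2],np.ones(len(D))],D[:,0],rcond=None)[0]; print('lid',len(D),q,np.percentile(D[:,1],[.5,99.5]),D[:,2].max())
    c=c+ex*(pf[1]+.0775)+ey*(pr[1]+.1275); a=a-(pf[0]+q[0])/2
    print(c,np.degrees(a))
s=(abs(L[...,0])<.085)&(abs(L[...,1]-.119)<.02)&(z>.075)&(z<.2)&(m['p'].max(-1)<40);D=L[s]
q=np.linalg.lstsq(np.c_[D[:,0],D[:,2],np.ones(len(D))],D[:,1],rcond=None)[0]; print('flap',len(D),q,np.percentile(D,[1,99],axis=0))
for n,(x,y) in dict(oil=(514,305),cup=(494,370),weight=(255,285),knob=(262,268),oil2=(431,182)).items(): print(n,L[int(y*.64),int(x*.64)].round(3))
m,W2=load('side0');L=np.stack([(W2[...,:2]-c)@ex,(W2[...,:2]-c)@ey,W2[...,2]],-1);z=L[...,2]
s=(abs(L[...,0])<.08)&(abs(L[...,1]-.125)<.015)&(z>.075)&(z<.2);D=L[s]
q=np.linalg.lstsq(np.c_[D[:,0],D[:,2],np.ones(len(D))],D[:,1],rcond=None)[0]; print('flap outer',len(D),q,np.percentile(D,[1,99],axis=0))
np.save('case.npy',[c[0],c[1],a])
E
```

```text
210 [ 0.0008432  -0.07763845] [-0.08051185 -0.0745809 ] 44 [ 0.00076025 -0.12258238] [-0.12376373 -0.12160901] 42 0.12365854142340907
lid 4387 [-0.00106043  0.07551742  0.07694703] [-0.11165002  0.12136076] 0.2142202618496648
[ 0.47986304 -0.03984685] 30.80622318159223
208 [ 0.00095824 -0.07750072] [-0.08042534 -0.07442015] 103 [-0.00405346 -0.12606963] [-0.12857556 -0.123575  ] 8 0.12852150268395024
lid 4387 [-0.00095195  0.07551741  0.07708026] [-0.11657721  0.11643311] 0.2142202618496648
[ 0.47912988 -0.03861867] 30.806043004920994
207 [ 0.0003256  -0.07749093] [-0.08042732 -0.07441886] 103 [-0.00405032 -0.1275    ] [-0.13000577 -0.1250053 ] 8 0.1270909237764075
lid 4387 [-0.00095509  0.07551741  0.07707961] [-0.1180073   0.11500303] 0.2142202618496648
[ 0.47913767 -0.03861402] 30.82407651074874
207 [ 0.00064016 -0.07750001] [-0.08044257 -0.07442583] 103 [-0.00436464 -0.1275002 ] [-0.13002264 -0.12501301] 8 0.12711140782234343
lid 4387 [-0.00064073  0.07551738  0.07707052] [-0.11803501  0.11497396] 0.2142202618496648
[ 0.47913776 -0.0386142 ] 30.82409269874076
207 [ 0.00064045 -0.0775    ] [-0.08044254 -0.0744258 ] 103 [-0.00436492 -0.1275    ] [-0.13002246 -0.12501281] 8 0.12711162977623983
lid 4387 [-0.00064045  0.07551738  0.07707053] [-0.11803483  0.11497414] 0.2142202618496648
[ 0.47913776 -0.0386142 ] 30.824092713272638
flap 624 [-0.02154232 -0.04554823  0.11753517] [[-0.05850176  0.10197098  0.07545994]
 [ 0.08480868  0.11545347  0.14279103]]
oil [ 0.052 -0.189  0.108]
cup [-0.019 -0.189  0.052]
weight [0.01  0.194 0.033]
knob [0.055 0.21  0.02 ]
oil2 [0.252 0.001 0.106]
flap outer 1306 [-0.00307779 -0.0502043   0.12312082] [[-0.06940489  0.11341132  0.07620278]
 [ 0.06863333  0.1203218   0.1585031 ]]
```

```bash
cat >> h.py <<'E'
cx_,cy_,ca_=.479,-.0385,np.radians(30.8)
ex=np.array([np.cos(ca_),np.sin(ca_)]);ey=np.array([-ex[1],ex[0]])
def c2w(x,y): return np.array([cx_,cy_])+ex*x+ey*y
def w2c(p): q=np.array(p)[:2]-[cx_,cy_]; return np.array([q@ex,q@ey,p[2]])
E
python3 - <<'E'
from h import *
s=manip.get_state(); r=R.from_rotvec(s['orientation']).as_matrix(); print(r.round(3))
m=manip.camera_model('wrist'); Rm=R.from_rotvec(m['rvec']).as_matrix(); C=-Rm.T@m['tvec']; print('cam in tool',r.T@(C-s['position']))
for sg in (1,-1):
  y=sg*np.r_[ey,0]; z=np.array([0,0,-1.]); x=np.cross(y,z); T=np.c_[x,y,z]; print(sg,R.from_matrix(T@r.T).as_rotvec(),R.from_matrix(T).as_rotvec())
print(c2w(0,.16),c2w(-.01,.15),c2w(.13,-.0))
m,W=load('scene0');
E
```

```text
[[ 0.964  0.266 -0.   ]
 [ 0.266 -0.964  0.001]
 [-0.    -0.001 -1.   ]]
cam in tool [ 0.08130276  0.000338   -0.17839328]
1 [-6.04103622e-04  1.20337008e-03 -2.87287773e+00] [ 0.83426915 -3.02879504 -0.        ]
-1 [-0.0008327  -0.00041802  0.26871461] [3.02879504 0.83426915 0.        ]
[0.39707314 0.09893358] [0.39360397 0.08522356] [0.59066479 0.02806557]
```

```bash
ls -R . | head; python3 - <<'E'
from h import *
# heights of things behind lid in case frame
m,W=load('scene0'); 
q=W[...,:2]-[cx_,cy_]; L=np.stack([q@ex,q@ey,W[...,2]],-1)
for n,(x,y) in dict(white=(505,150),green=(480,160),oil2=(431,180),tape=(513,233),cab=(640,220)).items(): print(n,L[int(y*.64),int(x*.64)].round(3))
E
```

```text
.:
case.npy
h.py
pics
scene0.npz
side0.npz
wrist0.npz

./pics:
rim.png
white [ 0.335 -0.095  0.137]
green [ 0.399 -0.042  0.054]
oil2 [0.256 0.003 0.106]
tape [ 0.253 -0.143  0.044]
cab [ 0.24  -0.319  0.148]
```

Request:
{"api": "move_arm", "payload": {
  "commands": [
    [3, 4, 2, 0, 0, 0.05, 0],
    [3.5, 4.5, 2, 0, 0, 0.05, 0],
    [3.5, 4.5, 2, 0, 0, 0.05, 0],
    [3.5, 4.5, 2, 0, 0, 0.05, 0],
    [3.5, 4.5, 1, 0, 0, 0.05, 0],
    [3.5, 4.5, 0, 0, 0, 0.02, 0],
    [3, 4, 0, 0, 0, 0, 0],
    [-0.4, 5, 0, 0, 0, 0, 0],
    [-0.4, 5, 0, 0, 0, 0, 0],
    [-0.4, 5, 0, 0, 0, 0, 0]
  ]
}}

```text
clock: 1.4
position: [0.3923, -0.133, 0.2954]
orientation: [-3.023, -0.844, 0.004]
force: [1.4, -0.2, 0.5]
width: 0.004
```

Request:
{"api": "move_arm", "payload": {
  "commands": [
    [-0.5, 5, 0, 0, 0, 0, 0],
    [-0.5, 5, 0, 0, 0, 0, 0],
    [-0.5, 5, 0, 0, 0, 0, 0],
    [-0.5, 5, 0, 0, 0, 0, 0],
    [-0.3, 2, 0, 0, 0, 0, 0],
    [0, 0, 0, 0, 0, 0, 0]
  ]
}}

```text
clock: 2.15
position: [0.3662, 0.0967, 0.2955]
orientation: [-3.024, -0.852, 0.003]
force: [-1.0, 0.4, -0.5]
width: -0.001
```

```bash
python3 - <<'E'
from h import *
s=manip.get_state(); print(s['clock'],w2c(s['position']),s['position'],s['joint_positions'])
cap('scene','scene1');cap('wrist','wrist1')
E
```

```text
2.15 [-0.02762     0.17392221  0.2955423 ] [0.36621991 0.09674958 0.2955423 ] [ 0.47867411 -0.14194415 -0.72871513  2.0218854  -0.10021719  1.22916575
 -1.23271481]
```

View pics/scene1.png

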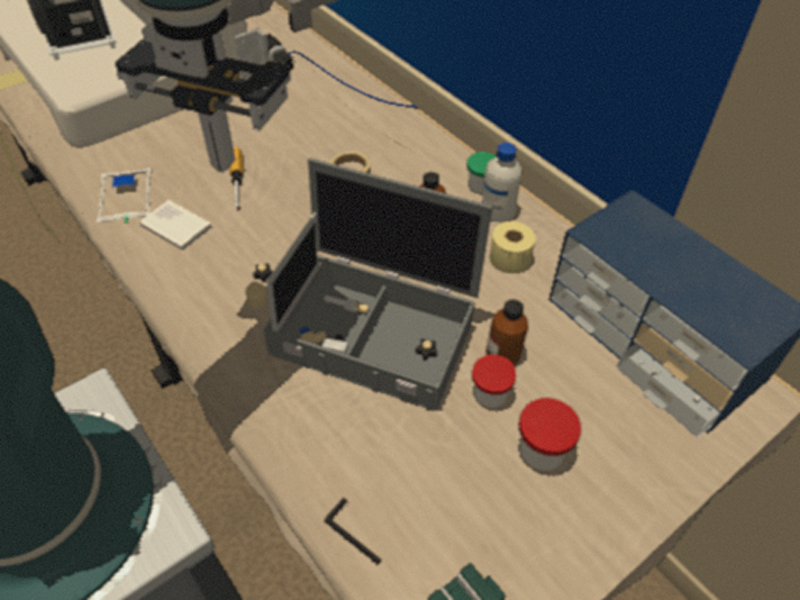

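View pics/wrist1.png

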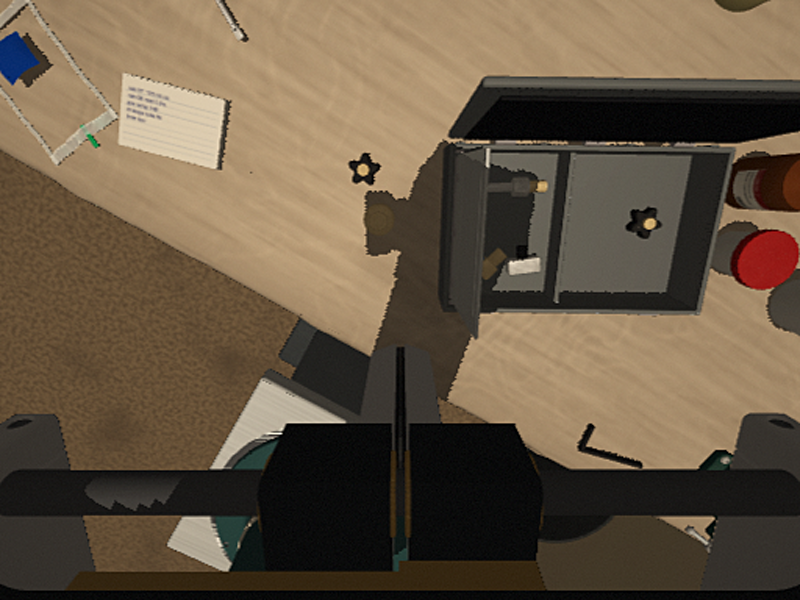

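The scene shows nothing disturbed. The fingers are outside the flap, at case (-0.03, 0.174), with the weight and knob low beneath. I go down and then approach the flap.

Request:
{"api": "move_arm", "payload": {
  "commands": [
    [0, 0, -4, 0, 0, 0, 0],
    [0, 0, -4, 0, 0, 0, 0],
    [0, 0, -4, 0, 0, 0, 0],
    [0, 0, -3, 0, 0, 0, 0],
    [0, 0, 0, 0, 0, 0, 0],
    [0.9, -1.5, 0, 0, 0, 0, 0],
    [0.8, -1.3, 0, 0, 0, 0, 0],
    [0, 0, 0, 0, 0, 0, 0]
  ]
}}

```text
clock: 3.25
position: [0.3874, 0.0584, 0.144]
orientation: [3.028, 0.831, 0.002]
force: [-0.4, -0.1, 0.3]
width: 0.008
```

```bash
cat > st.py <<'E'
from h import *
s=manip.get_state(); print(s['clock'],w2c(s['position']).round(4),s['position'].round(4),s['force'].round(2)); print(s['joint_positions'].round(2), R.from_rotvec(s['orientation']).as_matrix().round(3)[:,2])
E
python3 st.py
```

```text
3.25 [-0.0291  0.1302  0.144 ] [0.3874 0.0584 0.144 ] [-0.39 -0.12  0.32]
[ 0.49  0.12 -0.75  2.2   0.11  0.85 -1.37] [ 0.002 -0.001 -1.   ]
```

Request:
{"api": "move_arm", "payload": {
  "commands": [
    [0.75, -1.25, -0.4, 0, 0, 0, 0],
    [0.75, -1.25, -0.4, 0, 0, 0, 0],
    [0.75, -1.25, -0.8, 0, 0, 0, 0],
    [0.75, -1.25, -0.8, 0, 0, 0, 0],
    [0.55, -0.95, -1.2, 0, 0, 0, 0],
    [0.55, -0.95, -1.2, 0, 0, 0, 0],
    [0, 0, 0, 0, 0, 0, 0]
  ]
}}

```text
clock: 4.12
position: [0.4311, -0.0158, 0.0922]
orientation: [3.029, 0.83, 0.002]
force: [-0.4, -0.1, -0.3]
width: 0.005
```

```bash
python3 st.py; python3 -c "
from h import *
cap('scene','scene2')"
```

```text
4.125 [-0.0295  0.044   0.0922] [ 0.4311 -0.0158  0.0922] [-0.43 -0.1  -0.32]
[ 0.54  0.3  -0.65  2.16  0.26  0.76 -1.31] [ 0.001 -0.001 -1.   ]
```

View pics/scene2.png

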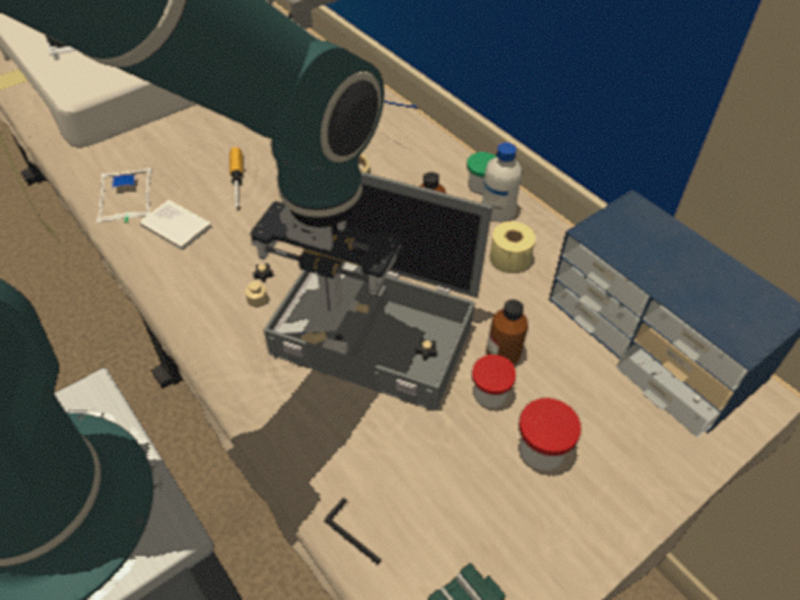

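The flap follows the fingertip and is at about 30°, the bright plate at (300,300). I finish the arc, easing a little away from the lid side.

Request:
{"api": "move_arm", "payload": {
  "commands": [
    [-0.25, -0.35, -1.1, 0, 0, 0, 0],
    [-0.25, -0.35, -1.1, 0, 0, 0, 0],
    [-0.25, -0.35, -1.1, 0, 0, 0, 0],
    [-0.2, -0.3, -0.8, 0, 0, 0, 0],
    [0, 0, -0.3, 0, 0, 0, 0],
    [0, 0, 0, 0, 0, 0, 0]
  ]
}}

```text
clock: 4.92
position: [0.4209, -0.0294, 0.0466]
orientation: [3.026, 0.832, 0.003]
force: [-7.4, 0.5, 23.7]
width: 0.001
```

```bash
python3 st.py
```

```text
4.925 [-0.0453  0.0376  0.0466] [ 0.4209 -0.0294  0.0466] [-7.38  0.55 23.71]
[ 0.52  0.37 -0.6   2.21  0.35  0.65 -1.36] [ 0.003 -0.002 -1.   ]
```

Request:
{"api": "move_arm", "payload": {
  "commands": [
    [0, 0, 2, 0, 0, 0, 0],
    [0, 0, 5, 0, 0, 0, 0],
    [0, 0, 5, 0, 0, 0, 0],
    [0, 0, 5, 0, 0, 0, 0],
    [0, 0, 5, 0, 0, 0, 0],
    [0, 0, 5, 0, 0, 0, 0],
    [0, 0, 0, 0, 0, 0, 0]
  ]
}}

```text
clock: 5.8
position: [0.4192, -0.0279, 0.3254]
orientation: [3.026, 0.835, 0.003]
force: [-0.9, -0.3, -0.1]
width: 0.006
```

```bash
python3 st.py; python3 - <<'E'
from h import *
m,p,d=cap('scene','scene3'); cap('wrist','wrist3')
def loc(n):
    m,W=load(n); q=W[...,:2]-[cx_,cy_]; return m,np.stack([q@ex,q@ey,W[...,2]],-1)
for n in ('scene3','wrist3'):
    m,L=loc(n)
    s=(abs(L[...,0])<.06)&(L[...,1]>.02)&(L[...,1]<.11)&(L[...,2]>.03)&(L[...,2]<.08);D=L[s]
    if len(D)>50:
        q=np.linalg.lstsq(np.c_[D[:,0],D[:,1],np.ones(len(D))],D[:,2],rcond=None)[0];print(n,'flap z',len(D),q,D[:,2].mean(),D[:,2].std())
    s=(m['p'].max(-1)<40)&(L[...,2]>.09)&(L[...,2]<.215)&(abs(L[...,0]-.085)<.03)&(abs(L[...,1])<.125); D=L[s]
    if len(D)>100:
        q=np.linalg.lstsq(np.c_[D[:,1],D[:,2],np.ones(len(D))],D[:,0],rcond=None)[0]; print('lid',len(D),q)
E
```

```text
5.8 [-0.0459  0.0397  0.3254] [ 0.4192 -0.0279  0.3254] [-0.94 -0.32 -0.06]
[ 0.73 -0.06 -0.7   1.9  -0.04  1.28 -0.99] [ 0.002 -0.002 -1.   ]
scene3 flap z 1608 [-1.92483795e-03 -9.22732623e-05  4.63099044e-02] 0.0463084356477605 0.0014983642932018815
lid 4310 [0.00302982 0.0711709  0.07794316]
wrist3 flap z 4221 [-0.00120324  0.00193434  0.04615117] 0.04627414906487104 0.0008658266050556651
lid 6886 [0.0009956  0.08127117 0.0765106 ]
```

View pics/wrist3.png

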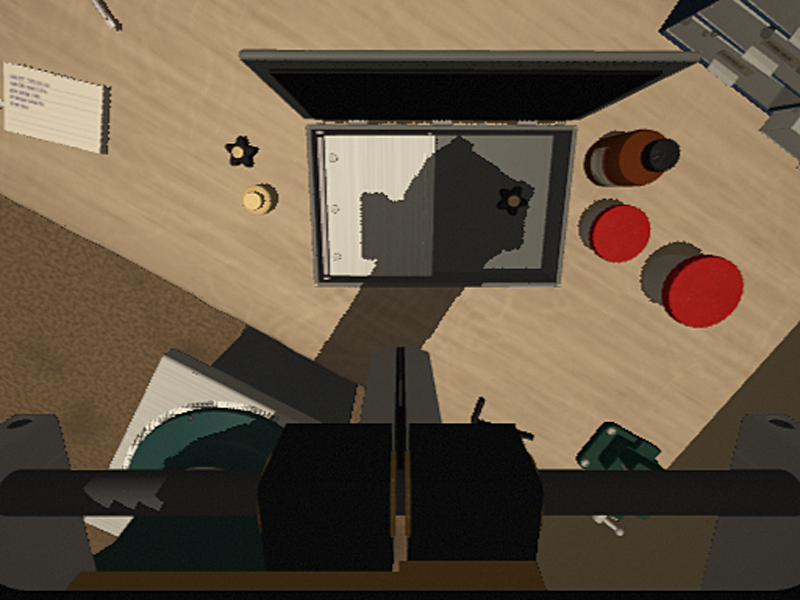

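View pics/scene3.png

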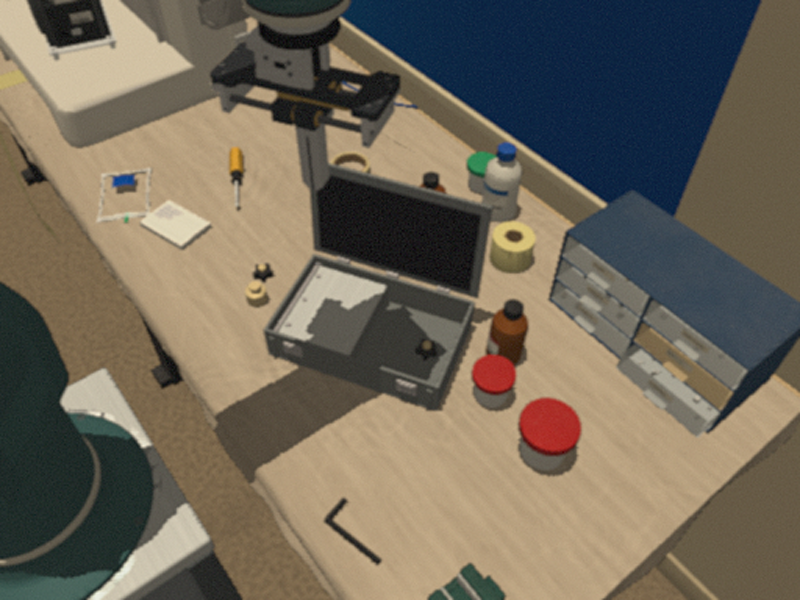

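The flap lies flat: both cameras put its face at z ≈ 0.046, sloping under 0.002. The lid is still at ≈1.65 rad and everything else is in place. I now go over the lid to behind it.

Request:
{"api": "move_arm", "payload": {
  "commands": [
    [4.8, 1.7, 0, 0, 0, 0, 0],
    [4.8, 1.7, 0, 0, 0, 0, 0],
    [4.8, 1.7, 0, 0, 0, 0, 0],
    [4.8, 1.7, 0, 0, 0, 0, 0],
    [0, 0, 0, 0, 0, 0, 0]
  ]
}}

```text
clock: 6.52
position: [0.6135, 0.0417, 0.3134]
orientation: [-3.028, -0.831, 0.019]
force: [-0.9, 1.1, -1.0]
width: 0.007
```

```bash
python3 st.py; python3 -c "
from h import *
cap('scene','scene4');cap('side','side4')"
```

```text
6.525 [1.566e-01 1.000e-04 3.134e-01] [0.6135 0.0417 0.3134] [-0.9   1.09 -1.03]
[ 0.44  0.43 -0.78  1.47  0.3   1.38 -1.39] [-0.012 -0.001 -1.   ]
```

View pics/scene4.png

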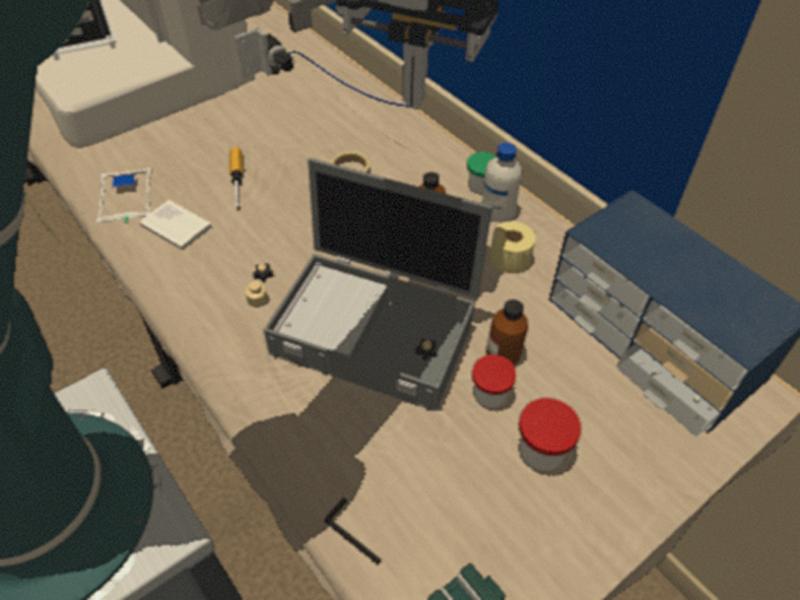

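View pics/side4.png

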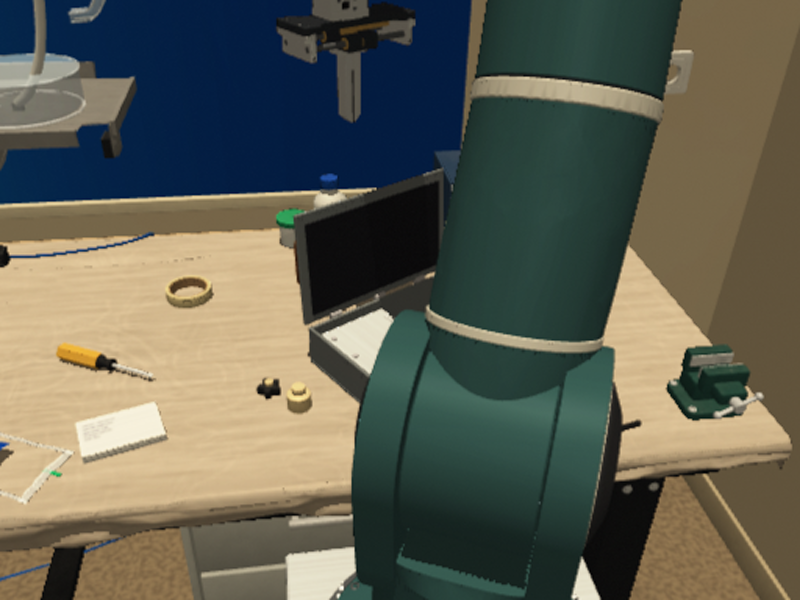

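The views show the fingers hanging behind and above the lid, clear of it. I go down and then make contact.

Request:
{"api": "move_arm", "payload": {
  "commands": [
    [0, 0, -3, 0, 0, 0, 0],
    [0, 0, -3, 0, 0, 0, 0],
    [0, 0, -3, 0, 0, 0, 0],
    [0, 0, -1.5, 0, 0, 0, 0],
    [0, 0, 0, 0, 0, 0, 0],
    [-1.3, -0.75, 0, 0, 0, 0, 0],
    [-1.3, -0.75, 0, 0, 0, 0, 0],
    [0, 0, 0, 0, 0, 0, 0]
  ]
}}

```text
clock: 7.62
position: [0.5804, 0.0213, 0.2113]
orientation: [3.025, 0.825, -0.011]
force: [0.5, -0.4, -0.1]
width: 0.008
```

```bash
python3 st.py
```

```text
7.625 [ 0.1177 -0.0005  0.2113] [0.5804 0.0213 0.2113] [ 0.49 -0.41 -0.05]
[ 0.49  0.43 -0.76  1.7   0.33  1.15 -1.4 ] [-0.005 -0.008 -1.   ]
```

Request:
{"api": "move_arm", "payload": {
  "commands": [
    [0, 0, -1.3, 0, 0, 0, 0],
    [-0.8, -0.5, 0, 0, 0, 0, 0],
    [-1, -0.6, 0, 0, 0, 0, 0],
    [-1, -0.6, 0, 0, 0, 0, 0],
    [-1, -0.6, 0, 0, 0, 0, 0],
    [0, 0, 0, 0, 0, 0, 0]
  ]
}}

```text
clock: 8.38
position: [0.5401, -0.003, 0.1979]
orientation: [3.025, 0.824, -0.009]
force: [1.2, 0.9, 0.0]
width: 0.004
```

```bash
python3 st.py;python3 -c "
from h import *
cap('scene','scene5')"
```

```text
8.375 [ 0.0707 -0.0008  0.1979] [ 0.5401 -0.003   0.1979] [1.23 0.85 0.04]
[ 0.57  0.37 -0.78  1.81  0.3   1.09 -1.35] [-0.004 -0.007 -1.   ]
```

View pics/scene5.png

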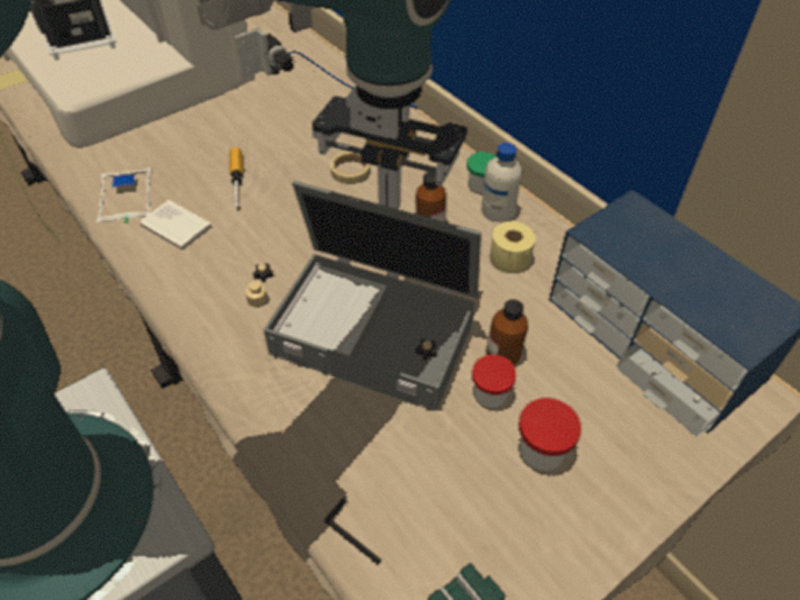

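The lid is moving over and is now at about 80°, its top edge at (390,210). The side force is about 1.5 N and the surroundings are untouched. I continue along the arc.

Request:
{"api": "move_arm", "payload": {
  "commands": [
    [-1, -0.6, -0.3, 0, 0, 0, 0],
    [-1, -0.6, -0.3, 0, 0, 0, 0],
    [-0.9, -0.55, -0.4, 0, 0, 0, 0],
    [-0.9, -0.55, -0.6, 0, 0, 0, 0],
    [-0.9, -0.5, -0.6, 0, 0, 0, 0],
    [-0.9, -0.5, -0.7, 0, 0, 0, 0],
    [-0.75, -0.45, -0.8, 0, 0, 0, 0],
    [-0.7, -0.4, -0.9, 0, 0, 0, 0],
    [0, 0, 0, 0, 0, 0, 0]
  ]
}}

```text
clock: 9.55
position: [0.4646, -0.0471, 0.1483]
orientation: [3.026, 0.825, -0.009]
force: [-0.7, 0.1, -0.4]
width: 0.004
```

```bash
python3 st.py
```

```text
9.55 [-0.0168 -0.      0.1483] [ 0.4646 -0.0471  0.1483] [-0.72  0.13 -0.37]
[ 0.71  0.29 -0.77  2.03  0.26  0.92 -1.25] [-0.004 -0.007 -1.   ]
```

Request:
{"api": "move_arm", "payload": {
  "commands": [
    [-0.45, -0.25, -0.9, 0, 0, 0, 0],
    [-0.45, -0.25, -0.9, 0, 0, 0, 0],
    [-0.4, -0.25, -0.9, 0, 0, 0, 0],
    [-0.3, -0.2, -0.9, 0, 0, 0, 0],
    [-0.25, -0.15, -1, 0, 0, 0, 0],
    [-0.2, -0.1, -1, 0, 0, 0, 0],
    [0, 0, 0, 0, 0, 0, 0]
  ]
}}

```text
clock: 10.42
position: [0.4425, -0.0597, 0.088]
orientation: [3.026, 0.825, -0.011]
force: [-0.1, 0.7, 0.5]
width: 0.007
```

```bash
python3 st.py;python3 -c "
from h import *
cap('scene','scene6')"
```

```text
10.425 [-0.0422  0.0005  0.088 ] [ 0.4425 -0.0597  0.088 ] [-0.08  0.7   0.47]
[ 0.69  0.35 -0.73  2.12  0.34  0.78 -1.29] [-0.005 -0.007 -1.   ]
```

View pics/scene6.png

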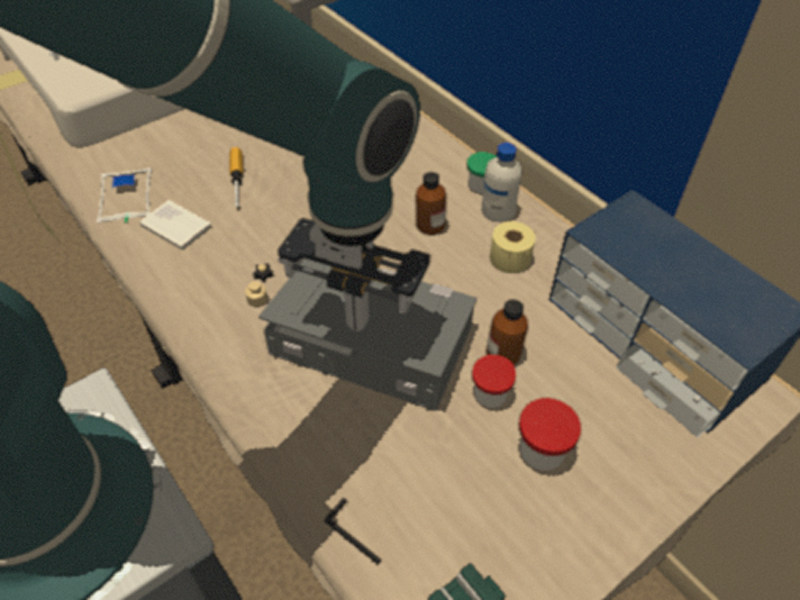

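The lid is nearly shut, about 9° open. Now I press it the last 22 mm.

Request:
{"api": "move_arm", "payload": {
  "commands": [
    [-0.1, -0.1, -0.7, 0, 0, 0, 0],
    [0, 0, -0.7, 0, 0, 0, 0],
    [0, 0, -0.5, 0, 0, 0, 0],
    [0, 0, -0.3, 0, 0, 0, 0],
    [0, 0, -0.3, 0, 0, 0, 0],
    [0, 0, 0, 0, 0, 0, 0]
  ]
}}

```text
clock: 11.22
position: [0.4424, -0.0608, 0.066]
orientation: [3.021, 0.825, -0.013]
force: [-12.9, 1.3, 22.2]
width: 0.005
```

```bash
python3 st.py
```

```text
11.225 [-0.0428 -0.0004  0.066 ] [ 0.4424 -0.0608  0.066 ] [-12.9    1.3   22.22]
[ 0.66  0.39 -0.7   2.14  0.39  0.74 -1.33] [-0.005 -0.012 -1.   ]
```

Request:
{"api": "move_arm", "payload": {
  "commands": [
    [0, 0, 2, 0, 0, 0, 0],
    [0, 0, 5, 0, 0, 0, 0],
    [0, 0, 5, 0, 0, 0, 0],
    [0, 0, 5, 0, 0, 0, 0],
    [0, 0, 5, 0, 0, 0, 0],
    [-3, -4, 0, 0, 0, 0, 0],
    [0, 0, 0, 0, 0, 0, 0]
  ]
}}

```text
clock: 12.1
position: [0.4111, -0.1005, 0.2932]
orientation: [3.019, 0.829, -0.012]
force: [0.6, -0.9, -0.3]
width: 0.004
```

```bash
python3 st.py; python3 - <<'E'
from h import *
for n,k in (('scene','scene7'),('wrist','wrist7')):
    cap(n,k); m,W=load(k); q=W[...,:2]-[cx_,cy_]; L=np.stack([q@ex,q@ey,W[...,2]],-1)
    s=(abs(L[...,0])<.07)&(abs(L[...,1])<.12)&(L[...,2]>.05)&(L[...,2]<.09);D=L[s]
    q=np.linalg.lstsq(np.c_[D[:,0],D[:,1],np.ones(len(D))],D[:,2],rcond=None)[0];print(n,'lid z',len(D),q)
    s=(abs(L[...,0]+.075)<.006)&(abs(L[...,1])<.12)&(L[...,2]>.05);print('edge z',np.median(L[s][:,2]))
    if n=='scene':
        m0,W0=load('scene0')
        for nm,(x,y) in dict(oil=(508,330),cup=(494,370),weight=(257,288),knob=(262,268)).items():
            r0,c0=int(y*.64),int(x*.64); a=m0['p'][r0-14:r0+14,c0-14:c0+14]
            g=cv2.matchTemplate(m['p'][r0-34:r0+34,c0-34:c0+34],a,cv2.TM_CCOEFF_NORMED);_,v,_,l=cv2.minMaxLoc(g);print(nm,v,l[0]-20,l[1]-20)
E
```

```text
12.1 [-0.0901 -0.0185  0.2932] [ 0.4111 -0.1005  0.2932] [ 0.57 -0.94 -0.3 ]
[ 0.95 -0.02 -0.77  1.94 -0.    1.22 -0.86] [-0.004 -0.012 -1.   ]
scene lid z 5377 [ 0.00107945 -0.0005551   0.06554293]
edge z 0.06848589661708232
oil 0.9486167430877686 0 0
cup 0.9943737983703613 0 0
weight 0.646340012550354 -2 18
knob 0.6470751762390137 20 -12
wrist lid z 18037 [0.00027906 0.00085637 0.06545458]
edge z 0.3963698230464888
```

View pics/scene7.png

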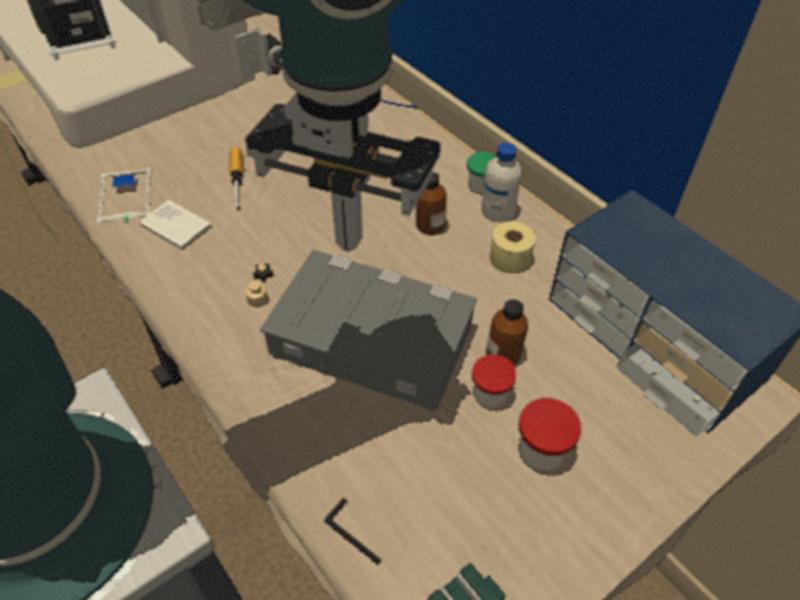

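The lid lies flat, its plane at z = 0.0655 with a slope of about 0.001. The bottle and cup show no pixel shift. The weight (257,290) and knob (262,270) sit where they were by eye; their template matches were poor because the template overlapped the flap, which has since folded down. I hand in.

```bash
python3 -c "
from h import *
print(manip.finish_job())"
```

```text
the job is handed in; nothing more can be done
None
```

I folded the flap flat, then pushed the lid shut from behind, using only the closed fingertips on the outer faces. The job was handed in at about 12 s of the 61 s allowed; it gave no verdict.

**Flap:** after folding, both cameras put its face flat at z ≈ 0.046 m with the lid still at about 1.65 rad. It is under the lid now, so I could not check it again.

**Lid:** I walked it down the arc in small steps at a commanded speed of roughly 0.7 rad/s. A final press of about 22 N seated it. Its top measures flat at z ≈ 0.0655 m with a slope of about 0.001 rad, well under the 0.04 rad limit, and the robot stands clear.

**Things round the case:**
- The bottle and the small cup show no pixel shift from the start.
- The template match for the weight and knob was unreliable (score about 0.65), so it did not confirm their positions. In the pictures they stand unmoved and upright.

**Parts in the case:** I could not check these after shutting the lid. The fingers never went below the flap or lid, so they should be where they were. Two edge-height readings were not useful: 0.0685 m in the scene view probably caught a rib, and the wrist one caught the gripper.

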